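# Shut and lock the warming unit's access panel

## Task

The access panel on top of the low steel warming unit stands ajar. Push it fully shut with your fingertips, then set a fingertip in the slot of its big quarter-turn fastener and turn it clockwise (seen from above) as far as it goes, so that the panel is locked. Do not lift anything or raise the panel further, do not turn the fastener before the panel is shut, and leave the sweets and utensils standing around it where they are.

Things in the scene. Friction and masses are not known exactly. Their poses are not given: they have to be found in the camera images.
- unit: low stainless warming unit, 340 mm (x) by 420 mm (y), its flat top 110 mm above the table; fixed, it does not move when pushed. Origin under its centre on the table; its x axis points away from its front to its far side (where the panel's hinge is), y to its left, z up
- panel (a joint): hinge angle of the access panel, a steel plate 200 mm (x) by 240 mm (y) and 6 mm thick lying on the unit's top when shut: 0 = fully shut (against its stop), growing as the free front edge rises; it starts at 0.3 to 0.6. The hinge line runs along the unit's y, at x = +92 mm, z = 110 mm in the unit's frame. The stiff hinge stays where it is left; about 1 to 6 N downward near the front edge shuts it, and it stays shut
- panel_edge (a point): middle of the panel's free front edge, on its upper face, 202 mm from the hinge line; axes as the unit's, tilting with the panel (z normal to the panel)
- panel_left (a point): point on the panel's upper face with bare plate around it, left of the fastener: 150 mm from the hinge line and 85 mm left of the middle; a good place to push the panel shut. Axes as panel_edge
- panel_right (a point): the like point right of the fastener, 85 mm right of the middle. Axes as panel_edge
- fastener (a joint): angle of the quarter-turn fastener, growing clockwise seen from above: 0 = unlocked, slot parallel to the hinge line; 1.571 = locked, slot pointing at the hinge, against its stop. It starts at 0 to 0.3. It turns stiffly (0.15 N m, about 5 N at 30 mm from its axis) and stays where it is left
- fastener_slot (a point): centre of the slot's floor, on the fastener's axis, 137 mm from the hinge line at the panel's middle, 14 mm above the panel's underside (so 124 mm above the table when shut). The fastener is a 92 mm wide round flange, 8 mm thick, carrying two black jaws 18 mm high and 72 mm long with the slot between them: 31 mm wide, 18 mm deep, open at both ends and on top. The point turns with the fastener: y along the slot, x across it, z along the axis away from the panel
- slot_wall_a: slot side wall at +x across the slot: the 58 mm long, 18 mm high inner face of one jaw, 15.5 mm from the axis; origin on the axis at the flange's underside
- slot_wall_b: the opposite side wall, at -x; origin as slot_wall_a
- praline_a: a chocolate praline, dome 33 mm wide and 25 mm high, loose on the unit's left deck; origin under its centre
- praline_b: a like praline, loose on the unit's right deck; origin under its centre
- jar: a small jar, 52 mm wide and 60 mm high, loose on the unit's far left corner; origin under its centre
- cutter: a steel ring cutter, 52 mm wide and 35 mm high, loose on the unit's far right corner; origin under its centre
- bowl: a steel bowl, 140 mm wide and 60 mm high, loose on the table to the left; origin under its centre
- fork: a three-pronged dipping fork, 200 mm long, lying on the table to the right; origin on the table at the handle's front end
- mug: a white mug, 76 mm wide and 85 mm high, on the table to the right; origin under its centre

How it is judged:
By the outcome, as a careful person would: the job done as asked, in the order asked, and still so for the second after the job is handed in, with the robot touching nothing.
It also fails if it takes over 58 s, if anything falls off the work surface, if the arm or the gripper's body presses on something with over 40 N, if the wrist force passes 120 N, or if a joint passes its speed limit or range.

## Robot

A 6-joint arm with a two-finger parallel gripper is mounted at the origin on the work surface. World frame = base frame: x ahead of the robot, y to its left, z up, the work surface at z = 0. Lengths are in mm, angles in rad, forces in N, time in s.
With the tool pointing down it reaches from about 350 to 975 mm from the base axis. Payload 7.1 kg.
Tool frame: the origin (TCP) lies at the centre of the arm's flange, where the gripper is bolted on; the fingertips stand 182 mm ahead of it and the grasp point (between the pads) lies 163 mm ahead of it; z points along the fingers, y is the line along which they close (so a half turn about z gives the same grasp; the last joint's range is limited). The gripper opens to 88 mm and grips with 3 to 60 N. Pads are 20 mm wide; open, the fingers measure 115 mm over their backs; the gripper's body (75 mm by 178 mm) begins 61 mm behind the grasp point.
Start: joints at [1.115, 0.423, 1.63, -0, 1.089, -0.019], TCP at [264.369, 566.317, 404.675] pointing down, gripper open.
Joint ranges: [-3, 3], [-0.9, 2.11], [0.09, 2.58], [-1.31, 4.45], [0.11, 2.69], [-2.54, 2.54]. Speed limits (rad/s): [2.39, 2.39, 3.01, 3.14, 3.14, 3.14].

## Interface

Orientations are given as a rotation vector (axis times angle).
In Python, from workcell import readout, get_image, ctrl gives the robot as it stands.
- The arm moves only by the tool step_arm, never from a script. Its argument "targets" is a list that holds one entry, the list of rows, each a list of 7 numbers: the shift along the world's x, y, z as a fraction of full scale, then the turn, a rotation vector about the world's x, y, z as a fraction of full scale, then the opening, from 0 (shut) to 1 (fully open). In form: [[[dx, dy, dz, wx, wy, wz, claw], ...]]. A call has exactly 5 rows; each row shifts and turns the commanded pose from where the row before left it; what a row does not reach is not made up. Full scale, the value 1, is 0.05 m for a shift and 4 degrees for a turn. A row lasts 1/8 s, in which the tool goes at most 62.5 mm and 10.7 degrees, less where a joint would pass 70% of its speed; a pose out of reach is approached as far as the arm can. A call with a number of a shift or a turn outside -1 to 1 is refused whole. A call with a gripper value outside its range is refused whole. The fingers move at their own pace and stop on an object; the grip force is fixed at half the most. Time passes only in rows, so rows that do not move let the fingers close, or fill a call up. It gives the time, the measured TCP pose, the force, the opening and the grip force at its end, in the units of the state.
- readout.get_obs(): the state, without advancing time (a new reading comes with each control period).
- get_image(name): name is "scene" or "top"; returns a dict with "pixels" (400x640x3 uint8, red, green, blue), "intrinsics" (3x3 intrinsics, pixels), "extrinsics" (4x4, takes a point from world to camera coordinates). Camera axes: x right, y down, z forward; pixel columns grow to the right and rows downward; lengths in mm; the calibration is good to about 2 mm. A picture is of the moment at which its call begins. There is no depth.
- ctrl.close_job(): hands the job in; it is judged then, once.
The state is a dict: "t": time; "qpos": joint angles; "qvel": joint speeds; "joint_torque": joint torques, N m; "ee_pos": TCP position; "orientation": TCP orientation; "ft_force": force on the tool from outside, world axes, zero at the start; "moment": the same for the moment, N m; "width": finger opening in mm; "grasp_force": force on a finger pad.
Only numpy, scipy, OpenCV 4.12 (cv2) and the standard library are available. Lean on these libraries where they do the work, as an engineer would, in place of code of your own. Each camera call takes 0.05 s, during which the arm holds its last target. There are 200 camera calls.

## Working session

There is one attempt and no reset: what is moved stays moved. The work goes in short steps, Python scripts to look and compute and a tool call to move; the robot and the scene stay as the last step left them, time stands still between calls to the robot, and variables do not carry over. Pictures are saved under pics/ and viewed, at most 10 in all, crops included, and the job is handed in when it is done.

Besides the shell and the picture viewer there is one more tool, called after "Call:" as name(argument=value, ...) on one line, values as JSON. step_arm: Moves the arm, as the interface text tells. Shift numbers are shares of 0.05 m and turn numbers shares of 4 degrees, none past 1 either way. Its arguments: {"type":"object","properties":{"targets":{"type":"array"}},"required":["targets"]}

```bash
mkdir -p pics; ls; python3 - <<'E'
from workcell import readout,get_image
import cv2,numpy as np
for n in("scene","top"):
    d=get_image(n); cv2.imwrite(f"pics/{n}0.png",d["pixels"][:,:,::-1]); print(n,np.round(d["intrinsics"],1).tolist(),np.round(d["extrinsics"],4).tolist())
    np.savez(f"{n}.npz",K=d["intrinsics"],E=d["extrinsics"])
o=readout.get_obs();print(o)
E
```

```text
pics
scene [[416.0, 0.0, 321.8], [0.0, 416.0, 193.9], [0.0, 0.0, 1.0]] [[-0.5204, 0.8538, 0.0099, 291.8602], [0.7278, 0.4496, -0.5179, -374.7142], [-0.4466, -0.2623, -0.8554, 1590.6483], [0.0, 0.0, 0.0, 1.0]]
top [[475.8, 0.0, 319.2], [0.0, 475.8, 199.0], [0.0, 0.0, 1.0]] [[-0.014, -0.9999, 0.0073, 10.3323], [-0.991, 0.0129, -0.1335, 575.9654], [0.1333, -0.0091, -0.991, 1663.7348], [0.0, 0.0, 0.0, 1.0]]
{'t': 0.1, 'qpos': array([ 1.11499464e+00,  4.23739215e-01,  1.63063301e+00,  2.37228329e-05,
        1.08856710e+00, -1.90029236e-02]), 'qvel': array([ 0.00132623, -0.0019913 ,  0.0001627 , -0.00034076, -0.00069873,
        0.00058436]), 'joint_torque': array([ 6.04991474e-04, -5.45619857e+01, -2.74323177e+01,  6.46287971e-02,
        1.88307697e-02, -4.02852237e-06]), 'ee_pos': array([264.26173097, 566.09619029, 403.98735478]), 'orientation': array([-6.80624107e-01, -3.06663217e+00,  2.04803940e-03]), 'ft_force': array([ 0.10157015, -0.59492816, -0.27249401]), 'moment': array([0.01107262, 0.03033898, 0.03743686]), 'grasp_force': 0.0, 'width': 87.93567234237061}
```

View pics/scene0.png

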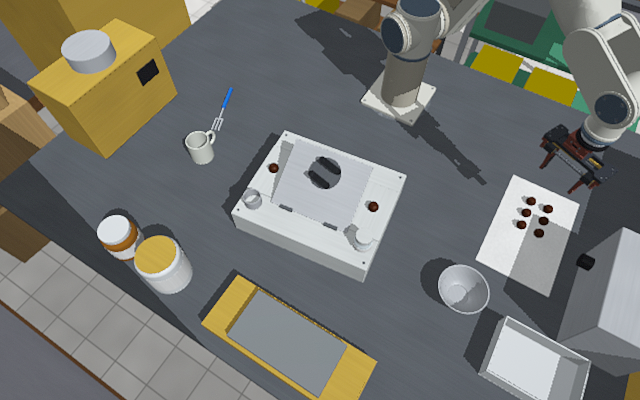

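View pics/top0.png

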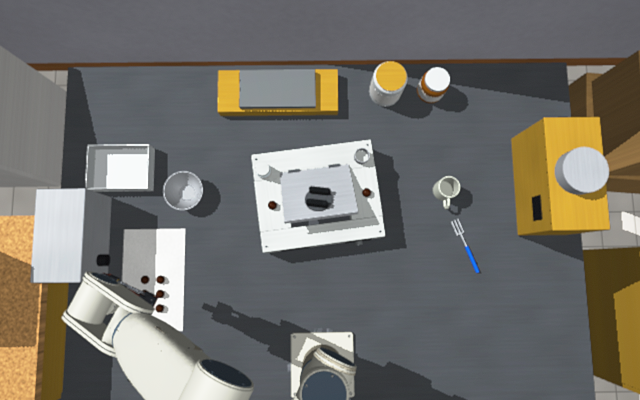

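The scene view shows the unit at about (320,205) with the panel ajar; in the top view its top spans (251,155)-(385,252). I'll enlarge both.

```bash
python3 - <<'E'
import cv2
a=cv2.imread("pics/top0.png")[130:260,240:400]; cv2.imwrite("pics/topc.png",cv2.resize(a,None,fx=4.5,fy=4.5,interpolation=cv2.INTER_CUBIC))
a=cv2.imread("pics/scene0.png")[120:285,225:415]; cv2.imwrite("pics/scenec.png",cv2.resize(a,None,fx=3.5,fy=3.5,interpolation=cv2.INTER_CUBIC))
E
```

```text
(no output)
```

View pics/topc.png

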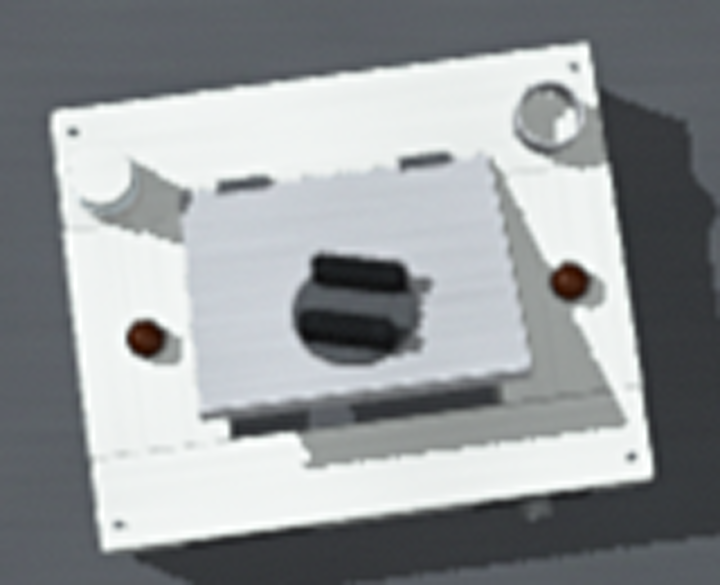

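View pics/scenec.png

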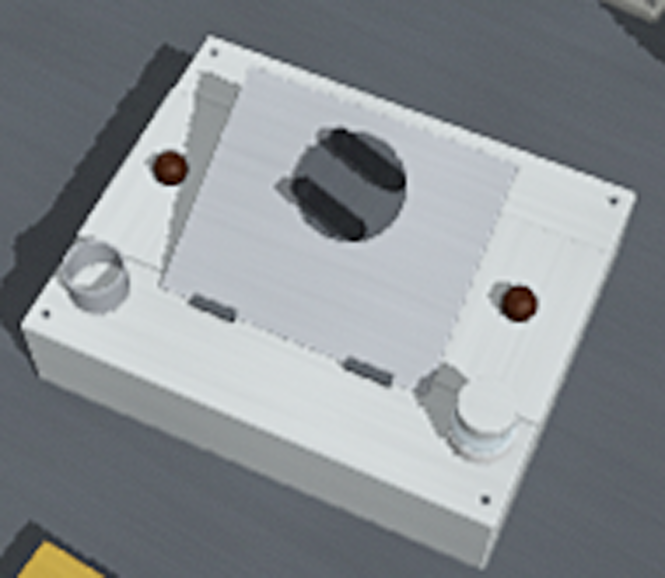

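Top crop: unit corners at (50,112), (588,42), (653,477), (103,552), panel front edge (203,413)-(530,372), slot between black jaws near (355,305). Scene crop agrees: corners at (211,36), (635,192), (22,325), (490,526).

```bash
cat > h.py <<'E'
import numpy as np
from scipy.optimize import least_squares
C={n:np.load(f"{n}.npz") for n in("scene","top")}
def proj(n,P):
    P=np.atleast_2d(P);q=P@C[n]['E'][:3,:3].T+C[n]['E'][:3,3];q=q@C[n]['K'].T;return q[:,:2]/q[:,2:]
def tc(p):return (np.array(p,float)+.5)/4.5-.5+[240,130]
def sc(p):return (np.array(p,float)+.5)/3.5-.5+[225,120]
def unit(p,L):
    x,y,a=p;c,s=np.cos(a),np.sin(a);return np.atleast_2d(L)@np.array([[c,s,0],[-s,c,0],[0,0,1]])+[x,y,0]
def pan(th,d,y,h):  # d from hinge, y, height above panel underside
    return [92-d*np.cos(th)-h*np.sin(th)*-1*-1*-1 if False else 92-d*np.cos(th)+h*np.sin(th),y,110+d*np.sin(th)+h*np.cos(th)]
E
python3 - <<'E'
from h import *
L=[[170,210,110],[170,-210,110],[-170,-210,110],[-170,210,110]]
T=tc([[50,112],[588,42],[653,477],[103,552]]);S=sc([[490,526],[22,325],[211,36],[635,192]])
f=lambda p:np.r_[(proj('top',unit(p,L))-T).ravel(),(proj('scene',unit(p,L))-S).ravel()]
r=least_squares(f,[550,0,0]);print(r.x,np.round(r.fun,1))
p=r.x
def g(v):
    P=unit(p,[pan(v[0],202,120,6),pan(v[0],202,-120,6)])
    return np.r_[(proj('top',P)-tc([[203,413],[530,372]])).ravel(),(proj('scene',P)-sc([[518,167],[250,68]])).ravel()]
r2=least_squares(g,[.4]);th=r2.x[0];print(th,np.round(r2.fun,1))
# jaws: ends along centrelines at top of jaws: top 8+18
def jaw(a):
    out=[]
    for sx in(1,-1):
        for sy in(36,-36):
            x=sx*24;y=sy
            X=x*np.cos(a)+y*np.sin(a);Y=-x*np.sin(a)+y*np.cos(a) # clockwise
            out.append(pan(th,137-X,Y,32))
    return unit(p,out)
for a in(0,.15,.3):
    print(a,np.round((proj('top',jaw(a))-[240,130]+.5)*4.5-.5).tolist(),np.round((proj('scene',jaw(a))-[225,120]+.5)*3.5-.5).tolist())
for n,l in dict(slot=[-45,0,124],edge=[-110,0,116],pl=[-58,85,116],pr=[-58,-85,116]).items():print(n,unit(p,l))
print('now pl,pr,edge',unit(p,[pan(th,150,85,6),pan(th,150,-85,6),pan(th,202,0,6)]))
E
```

```text
[5.82270480e+02 9.26056719e+00 1.17600203e-01] [ 0.1 -0.4  0.4 -0.1  0.5  0.  -0.3 -0.4  1.4  0.4 -0.8 -0.4 -0.5 -0.7
  0.7 -0.1]
0.44824358784636886 [-0.8  0.5  0.6 -0.1  0.4 -0.6  0.6 -0.7]
0 [[300.0, 277.0], [399.0, 265.0], [307.0, 332.0], [407.0, 319.0]] [[377.0, 225.0], [296.0, 193.0], [400.0, 169.0], [318.0, 138.0]]
0.15 [[305.0, 271.0], [404.0, 270.0], [302.0, 326.0], [403.0, 326.0]] [[370.0, 229.0], [295.0, 185.0], [401.0, 177.0], [325.0, 134.0]]
0.3 [[311.0, 265.0], [408.0, 277.0], [298.0, 320.0], [397.0, 332.0]] [[363.0, 232.0], [295.0, 177.0], [401.0, 185.0], [333.0, 131.0]]
slot [[537.58129248   3.98074753 124.        ]]
edge [[473.03024347  -3.64565863 116.        ]]
pl [[514.69809     86.86837655 116.        ]]
pr [[534.64407536 -81.95744395 116.        ]]
now pl,pr,edge [[531.99662519  88.91211801 180.41475431]
 [551.94261055 -79.91370249 180.41475431]
 [495.43039308  -0.99918516 202.95068632]]
```

Fit is good (sub-pixel residuals): unit at (582, 9), yaw 0.118, panel 0.45, fastener about 0.27. I'll go above panel_left with the fingers closed.

Call:
step_arm(targets=[[[0.5,-0.95,0.05,1e-09,0,0.8,0],[0.5,-0.95,0.05,0,0,0.8,0],[0.5,-0.95,0.05,0,0,0.8,0],[0.5,-0.95,0,0,0,0.8,0],[0.5,-0.95,0,0,0,0.8,0]]])

```text
t: 0.72
ee_pos: [389.8, 327.2, 412.0]
orientation: [-0.244, -3.132, 0.0]
ft_force: [0.2, -0.4, 0.0]
width: 41.0
grasp_force: 0.0
```

Call:
step_arm(targets=[[[0.52,-0.96,0,0,0,0,0],[0.52,-0.96,0,0,0,0,0],[0.52,-0.96,0,0,0,0,0],[0.52,-0.96,0,0,0,0,0],[0.52,-0.96,0,0,0,0,0]]])

```text
t: 1.35
ee_pos: [519.9, 87.1, 412.0]
orientation: [-0.247, -3.132, -0.0]
ft_force: [0.5, 1.0, 0.1]
width: 0.6
grasp_force: 0.0
```

Call:
step_arm(targets=[[[0,0,0,0,0,0,0],[0,0,0,0,0,0,0],[0,0,0,0,0,0,0],[0,0,0,0,0,0,0],[0,0,0,0,0,0,0]]])

```text
t: 1.98
ee_pos: [519.1, 89.5, 412.3]
orientation: [0.245, 3.132, 0.0]
ft_force: [0.5, -0.0, -0.1]
width: 0.4
grasp_force: 0.0
```

Call:
step_arm(targets=[[[0,0,-0.3,0,0,0,0],[0,0,-0.3,0,0,0,0],[0,0,-0.3,0,0,0,0],[0,0,-0.3,0,0,0,0],[0,0,-0.3,0,0,0,0]]])

```text
t: 2.6
ee_pos: [519.3, 88.8, 335.9]
orientation: [-0.247, -3.131, 0.0]
ft_force: [-1.2, -0.0, 0.5]
width: 0.4
grasp_force: 0.4
```

Call:
step_arm(targets=[[[0,0,-0.12,0,0,0,0],[0,0,-0.12,0,0,0,0],[0,0,-0.12,0,0,0,0],[0,0,-0.12,0,0,0,0],[0,0,-0.12,0,0,0,0]]])

```text
t: 3.22
ee_pos: [519.4, 88.8, 307.0]
orientation: [0.247, 3.131, 0.0]
ft_force: [0.1, -1.1, 0.1]
width: 0.3
grasp_force: 0.3
```

Call:
step_arm(targets=[[[0,0,-0.04,0,0,0,0],[0,0,-0.04,0,0,0,0],[0,0,-0.04,0,0,0,0],[0,0,-0.04,0,0,0,0],[0,0,-0.02,0,0,0,0]]])

```text
t: 3.85
ee_pos: [519.4, 88.8, 298.3]
orientation: [0.247, 3.132, 0.0]
ft_force: [-3.9, -0.8, 11.1]
width: 0.6
grasp_force: 5.3
```

```bash
python3 - <<'E'
from workcell import readout,get_image
import cv2
a=get_image("scene")["pixels"][110:290,215:455,::-1];a=cv2.resize(a,None,fx=3.2,fy=3.2,interpolation=cv2.INTER_CUBIC);cv2.imwrite("pics/s1.png",a)
print(readout.get_obs()["ft_force"],readout.get_obs()["ee_pos"])
E
```

```text
[-1.8001317  -0.03776289  2.2581434 ] [519.39883551  88.83176517 298.36530958]
```

View pics/s1.png

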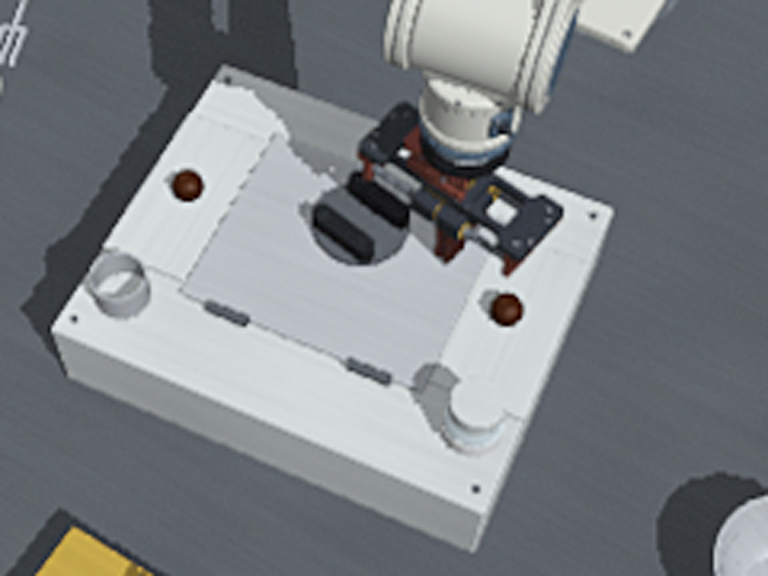

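The view shows the panel about flush with the deck (jaws at (360,215)) and no sweets moved. I'll press a bit further until the stop answers firmly.

Call:
step_arm(targets=[[[0,0,-0.01,0,0,0,0],[0,0,-0.01,0,0,0,0],[0,0,-0.01,0,0,0,0],[0,0,0,0,0,0,0],[0,0,0,0,0,0,0]]])

```text
t: 4.53
ee_pos: [519.4, 88.8, 298.2]
orientation: [0.247, 3.131, 0.0]
ft_force: [-6.3, -1.1, 17.1]
width: 0.5
grasp_force: 8.8
```

Call:
step_arm(targets=[[[0,0,-0.01,0,0,0,0],[0,0,-0.01,0,0,0,0],[0,0,0,0,0,0,0],[0,0,0,0,0,0,0],[0,0,0,0,0,0,0]]])

```text
t: 5.15
ee_pos: [519.4, 88.8, 298.1]
orientation: [0.247, 3.131, 0.0]
ft_force: [-9.6, -1.4, 27.5]
width: 0.4
grasp_force: 13.8
```

Call:
step_arm(targets=[[[0,0,0.4,0,0,0,0],[0,0,0.6,0,0,0,0],[0,0.4,0.4,0,0,0,0.45],[0,0,0,0,0,0,0.45],[0,0,0,0,0,0,0.45]]])

```text
t: 5.78
ee_pos: [519.0, 108.5, 364.9]
orientation: [-0.246, -3.131, 0.001]
ft_force: [0.7, 1.0, -0.5]
width: 27.1
grasp_force: 0.0
```

```bash
python3 - <<'E'
from workcell import readout,get_image
import cv2
from h import *
p=[582.27,9.26,.1176]
a=get_image("scene")["pixels"][120:250,245:405,::-1];a=cv2.resize(a,None,fx=4.5,fy=4.5,interpolation=cv2.INTER_CUBIC)
cr=lambda P:((proj('scene',P)-[245,120]+.5)*4.5-.5)
# model jaw inner-face top lines for several angles
for ang,c in((.2,(255,0,0)),(.27,(0,255,0)),(.34,(0,0,255))):
  for s in(15.5,-15.5):
    L=[]
    for y in(29,-29):
        X=s*np.cos(ang)+y*np.sin(ang);Y=-s*np.sin(ang)+y*np.cos(ang);L.append([-45+X,Y,142])
    q=cr(unit(p,L)).astype(int);cv2.line(a,tuple(map(int,q[0])),tuple(map(int,q[1])),c,1)
q=cr(unit(p,[[-110,y,116] for y in(120,-120)])).astype(int);cv2.line(a,tuple(map(int,q[0])),tuple(map(int,q[1])),(0,255,255),1)
cv2.imwrite("pics/s2.png",a);o=readout.get_obs();print(o["ee_pos"],o["width"],o["orientation"])
E
```

```text
[518.95018273 108.40414369 364.60346767] 31.01308681668776 [-2.46886435e-01 -3.13022482e+00  9.74583518e-04]
```

View pics/s2.png

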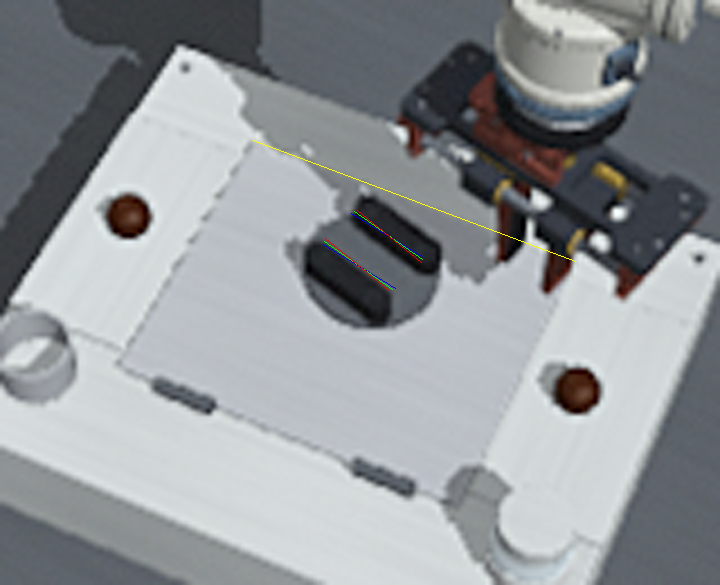

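Shut edge matches the model's yellow line ((255,142)-(572,260)) and the slot walls match the model near (375,250) within about a millimetre. Moving over the slot.

Call:
step_arm(targets=[[[0.12,-0.7,-0.1,0,0,0,0.45],[0.12,-0.7,-0.1,0,0,0,0.45],[0.13,-0.69,0,0,0,0,0.45],[0,0,0,0,0,0,0.45],[0,0,0,0,0,0,0.45]]])

```text
t: 6.45
ee_pos: [537.5, 4.3, 354.9]
orientation: [-0.248, -3.13, -0.0]
ft_force: [0.1, 0.0, -0.2]
width: 39.1
grasp_force: 0.0
```

```bash
python3 - <<'E'
from workcell import readout,get_image
import cv2
a=get_image("scene")["pixels"][130:230,270:390,::-1];a=cv2.resize(a,None,fx=5,fy=5,interpolation=cv2.INTER_CUBIC)
cv2.imwrite("pics/s3.png",a);o=readout.get_obs();print(o["ee_pos"],o["width"],o["orientation"])
E
```

```text
[537.52663393   4.66128629 355.06376785] 39.79126609277767 [-2.47170208e-01 -3.13056230e+00 -1.77405311e-04]
```

View pics/s3.png

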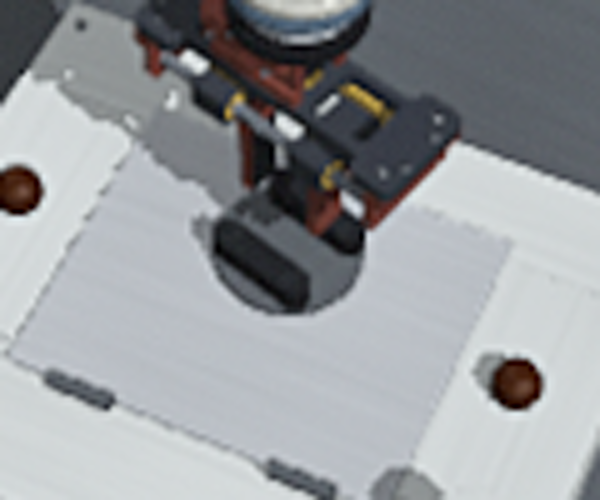

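Fingers hang over the slot (about (280,210)), aligned with it. Descending in stages.

Call:
step_arm(targets=[[[0,0,-0.2,0,0,0,0.45],[0,0,-0.2,0,0,0,0.45],[0,0,-0.12,0,0,0,0.45],[0,0,-0.08,0,0,0,0.45],[0,0,-0.06,0,0,0,0.45]]])

```text
t: 7.12
ee_pos: [537.9, 4.4, 322.4]
orientation: [-0.247, -3.132, 0.0]
ft_force: [-1.1, 0.4, -0.6]
width: 39.5
grasp_force: 0.0
```

Call:
step_arm(targets=[[[0,0,-0.06,0,0,0,0.45],[0,0,-0.06,0,0,0,0.45],[0,0,-0.06,0,0,0,0.45],[0,0,0,0,0,0,0.45],[0,0,0,0,0,0,0.45]]])

```text
t: 7.75
ee_pos: [537.9, 4.3, 313.7]
orientation: [0.247, 3.132, 0.0]
ft_force: [-1.4, 0.3, 0.1]
width: 39.5
grasp_force: 0.0
```

Call:
step_arm(targets=[[[0,0,0,0,0,-1,0.45],[0,0,0,0,0,-1,0.45],[0,0,0,0,0,-1,0.45],[0,0,0,0,0,-1,0.45],[0,0,0,0,0,-1,0.45]]])

```text
t: 8.38
ee_pos: [537.7, 4.5, 313.8]
orientation: [-0.79, -3.04, -0.0]
ft_force: [-0.0, 0.8, 0.4]
width: 39.9
grasp_force: 2.3
```

```bash
python3 - <<'E'
from workcell import readout
o=readout.get_obs();print(o["ft_force"],o["moment"],o["qpos"],o["ee_pos"])
E
```

```text
[-0.02790738  0.80394059  0.42231178] [0.21460421 0.18526422 0.1484501 ] [-1.38361044e-02  4.24195757e-01  1.88645153e+00  2.49874707e-04
  8.31306385e-01 -1.07621761e+00] [537.71595704   4.48433691 313.8005461 ]
```

Moment about z is 0.15 N m with no side force, so the fastener is turning. Continuing.

Call:
step_arm(targets=[[[0,0,0,0,0,-1,0.45],[0,0,0,0,0,-1,0.45],[0,0,0,0,0,-1,0.45],[0,0,0,0,0,-1,0.45],[0,0,0,0,0,-1,0.45]]])

```text
t: 9.0
ee_pos: [537.8, 4.5, 313.8]
orientation: [-1.306, -2.857, 0.0]
ft_force: [-0.1, 0.4, -0.0]
width: 39.7
grasp_force: 2.3
```

Call:
step_arm(targets=[[[0,0,0,0,0,-1,0.45],[0,0,0,0,0,-1,0.45],[0,0,0,0,0,-1,0.45],[0,0,0,0,0,-1,0.45],[0,0,0,0,0,-1,0.45]]])

```text
t: 9.62
ee_pos: [537.9, 4.4, 313.8]
orientation: [1.782, 2.587, -0.0]
ft_force: [0.2, 0.3, 0.2]
width: 39.6
grasp_force: 2.3
```

Call:
step_arm(targets=[[[0,0,0,0,0,-1,0.45],[0,0,0,0,0,-1,0.45],[0,0,0,0,0,-1,0.45],[0,0,0,0,0,-1,0.45],[0,0,0,0,0,-0.5,0.45]]])

```text
t: 10.25
ee_pos: [537.8, 4.3, 313.8]
orientation: [2.164, 2.277, -0.0]
ft_force: [-0.7, -1.4, -0.1]
width: 39.2
grasp_force: 2.2
```

```bash
cat > st.py <<'E'
from workcell import readout
import numpy as np
from scipy.spatial.transform import Rotation as R
o=readout.get_obs();y=R.from_rotvec(o["orientation"]).as_matrix()[:,1]
print(o["t"],o["ft_force"].round(1),o["moment"].round(2),o["ee_pos"].round(1),"yaw",np.degrees(np.arctan2(y[1],y[0])))
E
python3 st.py
```

```text
10.25 [-0.7 -1.4 -0.1] [-0.2   0.1   0.16] [537.8   4.3 313.8] yaw 2.926239098096735
```

Now in small turns until the stop shows in the moment.

Call:
step_arm(targets=[[[0,0,0,0,0,-0.3,0.45],[0,0,0,0,0,-0.3,0.45],[0,0,0,0,0,-0.3,0.45],[0,0,0,0,0,-0.3,0.45],[0,0,0,0,0,-0.3,0.45]]])

```text
t: 10.88
ee_pos: [537.9, 4.3, 313.8]
orientation: [2.28, 2.161, -0.0]
ft_force: [-0.2, -1.1, 2.1]
width: 40.0
grasp_force: 9.7
```

```bash
python3 st.py
```

```text
10.875 [-0.2 -1.1  2.1] [-0.27  0.17  0.71] [537.9   4.3 313.8] yaw -3.0625632908172284
```

Moment jumped to 0.71 at yaw −3°, where the stop was predicted. A touch more, then release by turning back within the slot's play and lift out.

Call:
step_arm(targets=[[[0,0,0,0,0,-0.2,0.45],[0,0,0,0,0,0,0.45],[0,0,0,0,0,1,0.45],[0,0,0,0,0,1,0.45],[0,0,0,0,0,0.4,0.45]]])

```text
t: 11.5
ee_pos: [537.9, 4.4, 313.5]
orientation: [-2.107, -2.329, -0.001]
ft_force: [0.4, -0.3, 0.1]
width: 39.4
grasp_force: 0.0
```

```bash
python3 st.py
```

```text
11.5 [ 0.4 -0.3  0.1] [-0.09  0.1  -0.05] [537.9   4.4 313.5] yaw 5.7371164213743295
```

Call:
step_arm(targets=[[[0,0,0.1,0,0,0,0.45],[0,0,0.2,0,0,0,0.45],[0,0,0.5,0,0,0,0.45],[0,0,0.8,0,0,0,0.45],[0,0,0.8,0,0,0,0.45]]])

```text
t: 12.12
ee_pos: [537.7, 4.3, 435.5]
orientation: [2.108, 2.329, 0.001]
ft_force: [-0.6, -0.0, -0.2]
width: 39.3
grasp_force: 0.0
```

Call:
step_arm(targets=[[[-0.7,0.5,0,0,0,0,0.45],[-0.7,0.5,0,0,0,0,0.45],[0,0.9,0,0,0,0,0.45],[0,0.9,0,0,0,0,0.45],[0,0.5,0,0,0,0,0.45]]])

```text
t: 12.75
ee_pos: [467.6, 171.1, 434.7]
orientation: [2.106, 2.331, 0.002]
ft_force: [0.3, 0.4, -0.8]
width: 39.3
grasp_force: 0.0
```

```bash
python3 st.py; python3 - <<'E'
from workcell import get_image
import cv2
a=get_image("scene")["pixels"][110:290,215:455,::-1];a=cv2.resize(a,None,fx=3.2,fy=3.2,interpolation=cv2.INTER_CUBIC);cv2.imwrite("pics/s4.png",a)
E
```

```text
12.75 [ 0.3  0.4 -0.8] [-0.04 -0.03 -0.05] [467.6 171.1 434.7] yaw 5.8031138168369525
```

View pics/s4.png

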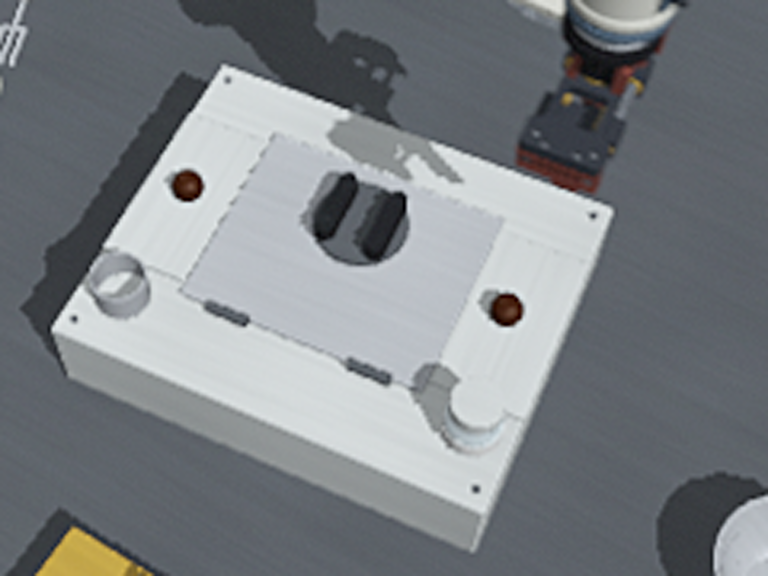

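The panel is shut, the slot at (360,215) points at the hinge parallel to the panel's side edges, nothing else has moved, and the arm is clear.

```bash
python3 -c "
from workcell import ctrl
print(ctrl.close_job())"
```

```text
the job is handed in; nothing more can be done
None
```

The panel is pushed fully shut and its fastener turned clockwise to the stop, so it is locked; the sweets and utensils on the unit look unmoved, the arm is clear, and the job was handed in at about 13 s.

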